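# Swing the loaded tray round the pin onto the stop block

### The arm

A 6-joint arm with a two-finger parallel gripper is mounted at the origin on the work surface. World frame = base frame: x ahead of the robot, y to its left, z up, the work surface at z = 0. Lengths are in mm, angles in rad, forces in N, time in s.
With the tool pointing down it reaches from about 350 to 975 mm from the base axis. Payload 4.9 kg.
Tool frame: the origin (TCP) lies on the centre line of the jaws, within the pads' length; the fingertips stand 8 mm ahead of it and the grasp point (between the pads) lies 11 mm behind it (bot.tcp_to_tips is the distance from the TCP to the fingertips, in mm); z points along the fingers, y is the direction in which the jaws open and shut (so a half turn about z gives the same grasp; the last joint's range is limited). The gripper opens to 85 mm and grips with 20 to 120 N. Pads are 22 mm wide; open, the fingers measure 114 mm over their backs; the gripper's body (76 mm by 85 mm) begins 54 mm behind the grasp point. The pads swing forward as they close: fully open they stand 13 mm farther back than shut.
Start: joints at [1.141, 0.053, 1.613, -0, 1.476, -0.119], TCP at [191.127, 595.039, 239.304] pointing down, gripper open.
Joint ranges: [-3.01, 3.01], [-1.01, 2.22], [0.06, 2.58], [-1.02, 4.17], [0.09, 2.62], [-3.14, 3.14]. Speed limits (rad/s): [2.57, 2.57, 3.14, 3.14, 3.14, 3.14].

### API

Orientations are given as a rotation vector (axis times angle).
In Python, from station import sensors, vision, bot gives the robot as it stands.
- The arm moves only by the tool step_arm, never from a script. Its arguments are lists of equal length, an entry for each row: "slide": the shift along the world's x, y, z in units of 30 mm (1.0 is 30 mm), a list of three; "rotation": the turn, a rotation vector about the world's x, y, z in units of 8 degrees (1.0 is 8 degrees), a list of three; "claw": the opening, from 0 (shut) to 1 (fully open). In form: {"slide": [[tx, ty, tz], ...], "rotation": [[rx, ry, rz], ...], "claw": [claw, ...]}. A call has 1 to 20 rows; each row shifts and turns the commanded pose from where the row before left it; what a row does not reach is not made up. A row lasts 1/10 s, in which the tool goes at most 50 mm and 8.59 degrees, less where a joint would pass 70% of its speed; a pose out of reach is approached as far as the arm can. A call is refused whole if a number of a shift passes 1 or a number of a turn 1, either way. A call with a gripper value outside its range is refused whole. The fingers move at their own pace and stop on an object; "force" is the grip in N (left out, the last holds). Time passes only in rows, so rows that do not move let the fingers close. It gives the time, the measured TCP pose, the force and the opening at its end, in the units of the state.
- sensors.observe(): the state, without advancing time (a new reading comes with each control period).
- vision.snapshot(name): name is "side" or "top"; returns the picture (480x640x3 uint8, blue, green, red); there is no depth.
- vision.camera_params(name): a dict with "mtx" (3x3 intrinsics, pixels), "k1" (the pictures are not rectified: a ray, as slopes to the right and down, at radius r is drawn at 1 + k1 r^2 times it, then the intrinsics apply), "eye" and "rotation" of the camera in the world. Camera axes: x right, y down, z forward; pixel columns grow to the right and rows downward; lengths in mm; the calibration is good to about 2 mm. A picture is of the moment at which its call begins. camera_params takes no time and is no camera call.
- bot.job_done(): hands the job in, once; it reports no verdict.
Trained networks look in the newest picture that a camera, given by its name, has taken for a name from the list of things; names that differ only in an ending like _2 or _b are one class to them, and where a whole thing is asked for, a point or a joint stands for the part that bears it (a point fixed in the world has none). Each returns a list of dicts, best first, with "p" (0 to 1); they miss things now and then, are a little off and sometimes report something else, mostly with a low value. They report only what shows in the picture. A call takes as long as a camera call. They do not tell look-alikes from the thing itself.
- vision.spot_in(camera, thing): "rect" ([left, top, right, bottom] as shares, 0 to 1, of the picture: columns of its width, rows of its height, round what is visible of it).
- vision.trace(camera, thing): "region" (480x640 bool, what is visible of it) and "rect" ([left, top, right, bottom] as shares, 0 to 1, of the picture: columns of its width, rows of its height, round what is visible of it).
- vision.pinpoint(camera, thing): "centre" ([column, row] as shares, 0 to 1, of the picture: columns of its width, rows of its height: a listed point, or the origin of a listed thing).
The state is a dict: "t": time; "joint_positions": joint angles; "qvel": joint speeds; "effort": joint torques, N m; "position": TCP position; "tcp_rot": TCP orientation; "wrist_force": force on the tool from outside, world axes, zero at the start; "ft_torque": the same for the moment, N m; "grip_width": finger opening in mm.
Only numpy, scipy, OpenCV 4.12 (cv2) and the standard library are available. Lean on these libraries where they do the work, as an engineer would, in place of code of your own. Each camera call takes 0.05 s, during which the arm holds its last target.

### The job

Square up the loaded metal tray on the packing table: slide it until its long side comes up against the fixed steel pin while the tray is still clearly askew, then push on it so that it swings round the pin until the same long side also lies flush against the wooden stop block, resting along both pin and block. Keep the tray flat on the table, keep the bowl and the cup standing on it where they are, and leave the things around it alone.

Things in the scene. Friction and masses are not known exactly. Their poses are not given: they have to be found in the camera images.
- tray: loose metal tray, 300 x 150 mm, rims 24 mm high all round, walls and floor 4 mm, about 0.3 kg. Origin: underside, outer face of the long side that faces pin and block (the working side). z up, y along that side, x out of the tray towards the pin. It covers x -150 to 0, y -70 to +230 mm. It starts turned 0.42 to 0.8 rad counter-clockwise (from above) from its final heading, 10 to 40 mm short of the pin
- tray_back (a point): middle of the outer face of the tray's other long side, nearest the robot, the one to push on: tray frame x -150, y +80, z 12 mm (half-way up the rim). Axes as the tray's. With its load (about 0.3 kg) the tray slides on the table under 3 to 15 N of push
- fixture: register screwed to the table: upright steel pin, 14 mm diameter, 50 mm tall, and a dark wooden stop block 42 x 40 mm, 40 mm high, joined by a 4 mm flat bar. Origin on the pin's axis at table height; z up, y from pin to block (block centre at y = 180 mm), x away from tray and robot. Pin's near line and block's face both lie at x = -7 mm. The tray is square when its axes are parallel to these
- stop_face (a point): centre of the face of the stop block that the tray's long side must meet, 20 mm above the table (at x = -7, y = 180, z = 20 mm in the fixture's frame)
- bowl_spot (a point): point on the tray's floor (tray frame x -72, y +155, z 4 mm) where the bowl stands to within about 12 mm at the start
- cup_spot (a point): point on the tray's floor (tray frame x -65, y +5, z 4 mm) where the cup stands to within about 12 mm at the start
- bowl: white bowl, 104 mm across, 48 mm high, standing loose on the tray; origin at the centre of its underside
- cup: steel cup, 68 mm across, 65 mm high, standing loose on the tray; origin at the centre of its underside
- jar: bystander: glass jar, 54 mm across, 60 mm high, behind the flat bar; origin at the centre of its underside
- ramekin: bystander: white ramekin, 72 mm across, 45 mm high, beside the pin; origin at the centre of its underside
- can: bystander: food can, 74 mm across, 100 mm high, beyond the block; origin at the centre of its underside
- saucer: bystander: white saucer, 110 mm across, 16 mm high, to the side of the pin; origin at the centre of its underside
- spoon: bystander: steel spoon 190 mm long lying near the robot to its right
- pot: bystander: steel pot, 140 mm across, 90 mm high, near the robot to its left; origin at the centre of its underside
There are look-alikes about, which are no part of the job. Leave any pink look-alike of the fixture alone. What is shaped like the bowl but blue is not meant.

How it is judged (in metres and radians):
On the way:
1. the tray's long side comes up against the pin (gap under 5 mm) while the tray is still more than 0.12 rad (7 degrees) askew (x of fixture in the frame of tray below 0.012 m and angle between the x axis of tray and the x axis of fixture, either way round above 0.12 rad), for 0.1 s.
At the end, for the whole second after the job is handed in: The tray lies flat and at rest on the table with its long side against both pin and stop block (gaps under 6 mm, neither of them past the tray's ends), and the bowl and the cup stand upright on the tray within 35 mm of their spots (x of fixture in the frame of tray below 0.013 m and x of stop_face in the frame of tray between -0.004 and 0.006 m and y of fixture in the frame of tray above -0.065 m and y of stop_face in the frame of tray below 0.228 m and height (world z) of tray below 0.006 m and angle between tray's own z axis and vertical below 0.05 rad and linear speed of tray below 0.01 m/s and horizontal distance between bowl and bowl_spot below 0.035 m and angle between each of bowl, cup's own z axis and vertical below 0.15 rad and horizontal distance between cup and cup_spot below 0.035 m); the robot touches nothing.
It fails at once if the tray is lifted more than 15 mm or tipped (height (world z) of tray above 0.015 m or angle between tray's own z axis and vertical above 0.15 rad).
It fails at once if the bowl or the cup is tipped (angle between any of bowl, cup's own z axis and vertical above 0.5 rad).
It fails at once if a bystander is moved more than 20 mm (distance of any of jar, ramekin, can, saucer, spoon, pot from where it was at the start of the episode above 0.02 m).
It also fails if it takes over 45 s, if anything falls off the work surface, if the arm or the gripper's body presses on something with over 40 N, if the wrist force passes 120 N, or if a joint passes its speed limit or range.

## Working session

There is one attempt and no reset: what is moved stays moved. The work goes in short steps, Python scripts to look and compute and a tool call to move; the robot and the scene stay as the last step left them, time stands still between calls to the robot, and variables do not carry over. Pictures are saved under pics/ and viewed, and the job is handed in when it is done.

Besides the shell and the picture viewer there is one more tool, called by a JSON object that holds its "op" and its "data". step_arm: Moves the arm, as the interface text tells. Its arguments: {"type":"object","properties":{"slide":{"type":"array","items":{"type":"array","items":{"type":"number"}}},"rotation":{"type":"array","items":{"type":"array","items":{"type":"number"}}},"claw":{"type":"array","items":{"type":"number"}},"force":{"type":"number"}},"required":["slide","rotation","claw"]}

```bash
mkdir -p pics; ls
python3 - <<'E'
from station import sensors, vision, bot
import cv2
print(sensors.observe())
for n in ("side","top"):
    cv2.imwrite(f"pics/{n}0.png",vision.snapshot(n)); print(n,vision.camera_params(n))
E
```

```text
pics
{'t': 0.0, 'joint_positions': array([ 1.14100403e+00,  5.33842200e-02,  1.61431566e+00, -1.50510797e-05,
        1.47599922e+00, -1.19005475e-01]), 'qvel': array([ 0.00167798,  0.00166409, -0.00012983, -0.00014376,  0.00122951,
       -0.00059915]), 'effort': array([-3.39211583e-04, -3.93675399e+01, -3.70174885e+01, -1.57031764e-04,
        7.07405998e-03,  8.71844719e-06]), 'position': array([190.8781176 , 594.4920222 , 238.03310142]), 'tcp_rot': array([-0.48613188, -3.10318781,  0.00319083]), 'wrist_force': array([ 0.75864634,  0.27191644, -0.42472961]), 'ft_torque': array([ 0.06722626, -0.03260525, -0.01052327]), 'grip_width': 85.26167314188346}
side {'mtx': array([[563.26102164,   0.        , 314.14071185],
       [  0.        , 563.26102164, 239.99032869],
       [  0.        ,   0.        ,   1.        ]]), 'k1': -0.12420705964824688, 'eye': array([ 245.70766443, 1091.11625892, 1166.26272828]), 'rotation': array([-0.39818855,  2.79592636, -1.14026299])}
top {'mtx': array([[459.09671799,   0.        , 317.5586188 ],
       [  0.        , 459.09671799, 233.24360745],
       [  0.        ,   0.        ,   1.        ]]), 'k1': -0.09498947524159523, 'eye': array([ 356.53905881,   17.90541547, 1011.60141097]), 'rotation': array([-2.16757625,  2.10345988, -0.19586578])}
```

View pics/side0.png

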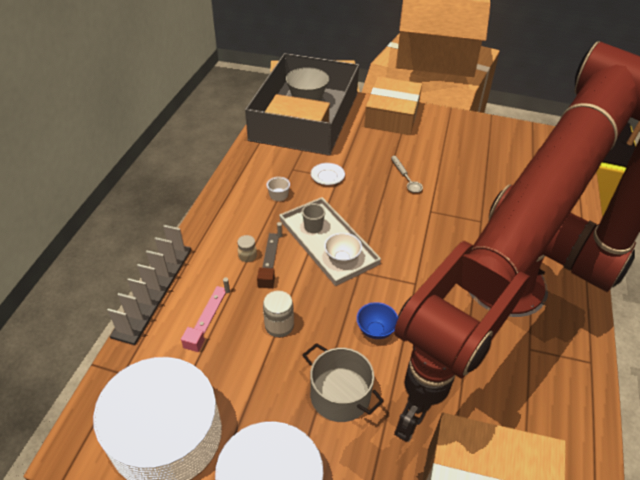

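View pics/top0.png

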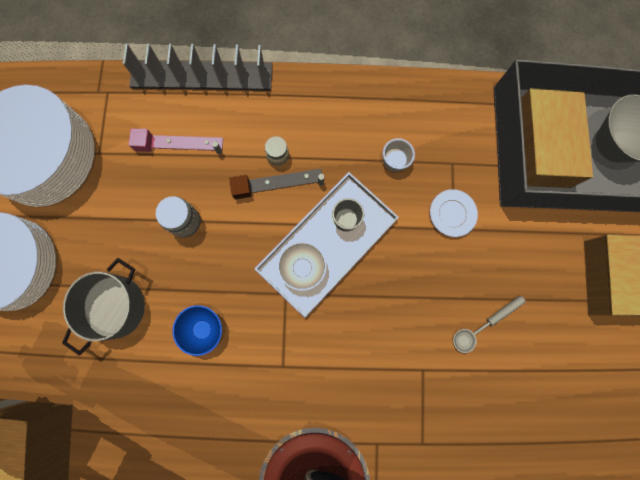

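The tray spans (256–397, 175–317) in the top view. The steel and dark-wood fixture has its pin at (321,177) and block at (240,186). The pink look-alike, with pin at (216,146) and block at (140,140), isn't the target. The white bowl is at (302,267) and the blue look-alike at (198,330). The cup is at (348,215).

```bash
cat > h.py <<'E'
import numpy as np, cv2
from scipy.spatial.transform import Rotation as R
from station import sensors, vision, bot
P={n:vision.camera_params(n) for n in("top","side")}
def px2w(n,uv,z):
    p=P[n];K=p['mtx'];uv=np.atleast_2d(np.array(uv,float))
    d=cv2.undistortPoints(uv.reshape(-1,1,2),K,np.array([p['k1'],0,0,0]),None,None,None).reshape(-1,2)
    # refine: opencv iterative
    r=np.c_[d,np.ones(len(d))]@R.from_rotvec(p['rotation']).as_matrix().T
    e=p['eye'];return e+r*((z-e[2])/r[:,2])[:,None]
def w2px(n,X):
    p=P[n];M=R.from_rotvec(p['rotation']).as_matrix()
    c=(np.atleast_2d(X)-p['eye'])@M
    return cv2.projectPoints(c,np.zeros(3),np.zeros(3),p['mtx'],np.array([p['k1'],0,0,0]))[0].reshape(-1,2)
E
python3 - <<'E'
from h import *
import pickle
zs=dict(tray=0,tray_back=12,fixture=0,stop_face=20,bowl_spot=4,cup_spot=4,bowl=4,cup=4,jar=0,ramekin=0,can=0,saucer=0,spoon=0,pot=0)
for n in("top","side"):
    im=vision.snapshot(n)
    for t,z in zs.items():
        for d in vision.pinpoint(n,t)[:3]:
            if d['p']<.2: continue
            uv=np.array(d['centre'])*[640,480]
            print(n,t,round(d['p'],2),uv.round(1),px2w(n,uv,z)[0].round(1))
im=vision.snapshot("top")
tr=vision.trace("top","tray")
m=tr[0]['region'].astype(np.uint8)
c=max(cv2.findContours(m,0,1)[0],key=cv2.contourArea); hull=cv2.convexHull(c)
print(cv2.boxPoints(cv2.minAreaRect(hull)))
cv2.imwrite("pics/crop0.png",cv2.resize(im[130:340,180:440],None,fx=3,fy=2.8,interpolation=2)[:600,:800])
ims=vision.snapshot("side")
cv2.imwrite("pics/crops0.png",cv2.resize(ims[170:320,220:400],None,fx=4,fy=4,interpolation=2))
E
```

```text
top tray 0.97 [328.6 196.6] [618.4 -12.5  -0. ]
top tray_back 0.68 [350.3 268.8] [454.5 -63.5  12. ]
top fixture 0.94 [222.  149.9] [722.5 237.5   0. ]
top fixture 0.56 [317.7 179.9] [656.9  13.4   0. ]
top stop_face 0.9 [236.6 194.6] [611.5 193.1  20. ]
top stop_face 0.77 [140.2 146.7] [718.9 423.5  20. ]
top bowl_spot 0.69 [185.3 217.6] [559.  308.9   4. ]
top cup_spot 0.61 [344.7 214.8] [576.4 -49.6   4. ]
top bowl 0.86 [304.3 269.4] [451.   36.9   4. ]
top bowl 0.57 [202.3 328.5] [315.4 253.5   4. ]
top cup 0.68 [348.4 216.4] [573.1 -58.    4. ]
top jar 0.91 [279.1 152. ] [721.1 104.6   0. ]
top jar 0.32 [237.6 195.9] [613.6 194.3  -0. ]
top ramekin 0.83 [396.9 161. ] [ 708.8 -168.9    0. ]
top ramekin 0.26 [349.  269.2] [454.7 -61.7   0. ]
top can 0.65 [181.9 221.1] [551.5 317.1   0. ]
top can 0.26 [117.2 307.9] [352.  447.8   0. ]
top saucer 0.85 [448.6 211.9] [ 591.9 -287.4    0. ]
top spoon 0.8 [484.2 317.8] [ 354.8 -363.9    0. ]
side tray 0.94 [288.5 233.8] [627.  -9.   0.]
side tray_back 0.96 [349.9 229.4] [456.9 -66.   12. ]
side fixture 0.57 [280.3 236.8] [646.1   9.4   0. ]
side fixture 0.56 [227.6 291.1] [716.7 242.4   0. ]
side fixture 0.22 [290.8 233.1] [621.4 -13.7   0. ]
side stop_face 0.81 [196.1 340.3] [724.7 422.9  20. ]
side stop_face 0.71 [274.6 277.5] [605.6 177.3  20. ]
side bowl_spot 0.98 [342.  257.1] [453.8  39.9   4. ]
side bowl 0.97 [341.5 259.3] [453.1  48.4   4. ]
side bowl 0.55 [376.7 331.5] [308.9 260.7   4. ]
side bowl 0.45 [289.2 232.8] [625.   -9.7   4. ]
side cup 0.7 [313.5 229.8] [560.5 -41.8   4. ]
side jar 0.62 [248.  257.5] [707.3 113.    0. ]
side ramekin 0.81 [280.1 194. ] [ 706.4 -169.8    0. ]
side can 0.81 [278.5 328.2] [548.7 317.4   0. ]
side saucer 0.57 [330.2 177.2] [ 576.7 -295.2    0. ]
side pot 0.64 [343.3 393.2] [347.8 449.3   0. ]
[[253.54443 269.29233]
 [348.6452  169.35593]
 [399.20166 217.4661 ]
 [304.1009  317.4025 ]]
```

View pics/crop0.png

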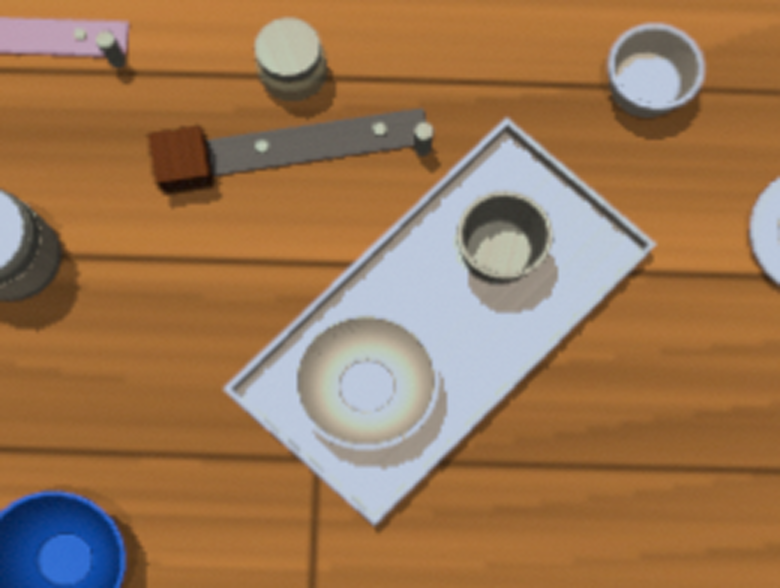

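View pics/crops0.png

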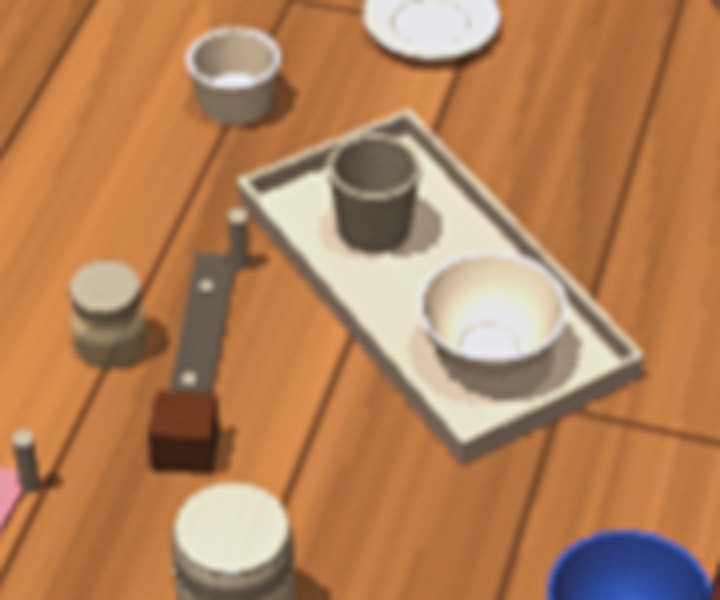

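The crops confirm the choice. The steel pin with the dark wood block is the fixture, and the tray carries the white bowl and the cup. Next I'll fit poses from corners in both views.

```bash
python3 - <<'E'
from h import *
from scipy.optimize import least_squares
def T(x,y,a,pts):
    pts=np.array(pts,float);c,s=np.cos(a),np.sin(a)
    return np.c_[x+c*pts[:,0]-s*pts[:,1],y+s*pts[:,0]+c*pts[:,1],pts[:,2]]
tc=lambda L:[(u/3+180,v/2.8+130) for u,v in L]
sc=lambda L:[(u/4+220,v/4+170) for u,v in L]
# tray local: x out -150..0,y -70..230 ; working side faces +x world-ish
tl=[(0,-70,24),(-150,-70,24),(-150,230,24),(0,230,24)]
top=tc([(507,120),(653,243),(377,524),(228,388)]); sd=sc([(240,180),(408,110),(640,356),(463,445)])
for name,w in(("both",1),("top",0)):
    f=lambda p:np.r_[(w2px("top",T(*p,tl))-top).ravel(),w*(w2px("side",T(*p,tl))-sd).ravel()]
    s=least_squares(f,[620,-10,0.7]);print(name,s.x.round(3),s.fun.round(1))
tp=s.x
print("top corners",px2w("top",top,24).round(1));print("side",px2w("side",sd,24).round(1))
fl=[(0,0,50),(0,0,0)]
ptop=tc([(424,130),(425,153)]);ps=sc([(238,214),(238,266)])
print(px2w("top",ptop[0],50),px2w("top",ptop[1],0),px2w("side",ps[0],50),px2w("side",ps[1],0))
bt=tc([(149,133),(205,126),(213,182),(160,189)]);bs=sc([(158,392),(217,394),(217,432),(151,431)])
print("block top",px2w("top",bt,40).round(1).tolist(),px2w("side",bs,40).round(1).tolist())
E
python3 - <<'E'
import cv2
im=cv2.imread('pics/top0.png');cv2.imwrite('pics/c1.png',cv2.resize(im[160:210,220:350],None,fx=6,fy=6,interpolation=2))
im=cv2.imread('pics/side0.png');cv2.imwrite('pics/c2.png',cv2.resize(im[210:300,240:320],None,fx=6,fy=6,interpolation=2))
E
```

```text
both [618.075  -9.142   0.843] [-0.2 -0.8  1.   0.4 -0.7  0.4 -1.5  0.5 -0.8 -0.6 -0.3 -0.7  0.8 -0.8
 -0.2 -1. ]
top [618.502  -9.626   0.846] [-0.1 -1.   1.2  0.  -0.1  0.3 -1.   0.5 -0.  -0.  -0.  -0.   0.  -0.
 -0.  -0. ]
top corners [[ 668.5  -56.2   24. ]
 [ 571.4 -165.6   24. ]
 [ 347.5   30.3   24. ]
 [ 447.6  140.7   24. ]]
side [[ 667.4  -54.1   24. ]
 [ 568.9 -165.    24. ]
 [ 348.    35.3   24. ]
 [ 445.1  147.    24. ]]
[[650.1828057    5.90960954  50.        ]] [[ 6.45985679e+02  3.99273424e+00 -1.13686838e-13]] [[647.92903585   5.99116573  50.        ]] [[648.71383648   9.02174561   0.        ]]
block top [[644.6, 207.3, 40.0], [651.5, 166.5, 40.0], [606.3, 158.0, 40.0], [599.6, 196.3, 40.0]] [[648.7, 173.3, 40.0], [610.4, 163.8, 40.0], [599.7, 195.2, 40.0], [641.5, 206.8, 40.0]]
```

View pics/c1.png

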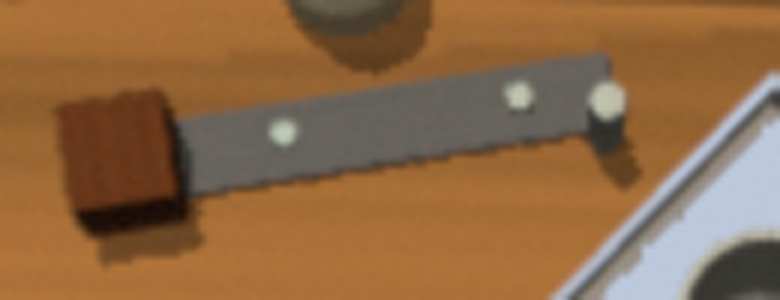

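View pics/c2.png

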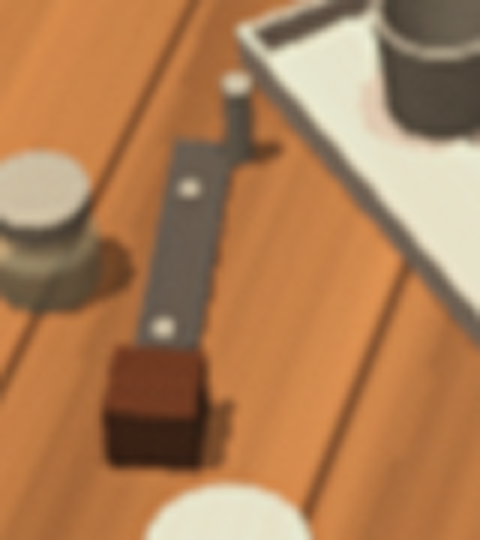

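Run:
```python
from h import *
s=sensors.observe();M=R.from_rotvec(s['tcp_rot']).as_matrix();print(s['t'],bot.tcp_to_tips,M.round(2).tolist())
tc=lambda L:[(u/6+220-.4,v/6+160-.4) for u,v in L]
for e in ([(195,195),(585,133)],[(180,120),(600,54)]):
    w=px2w("top",tc(e),4);d=w[0]-w[1];print(w.round(1).tolist(),np.arctan2(-d[0],d[1]))
s2=lambda L:[(u/6+240-.4,v/6+210-.4) for u,v in L]
for e in ([(229,165),(200,345)],[(176,145),(137,345)]):
    w=px2w("side",s2(e),4);d=w[1]-w[0];print(w.round(1).tolist(),np.arctan2(-d[0],d[1]))
# screws
w=px2w("top",tc([(283,131),(518,96)]),6);d=w[0]-w[1];print(w.round(1),np.arctan2(-d[0],d[1]))
w=px2w("side",s2([(163,327),(190,187)]),6);d=w[0]-w[1];print(w.round(1),np.arctan2(-d[0],d[1]))
```

```text
1.75 8.0 [[-0.95, 0.31, -0.0], [0.31, 0.95, -0.0], [0.0, -0.0, -1.0]]
[[622.4, 161.1, 4.0], [651.3, 14.6, 4.0]] 0.19445973505923803
[[651.6, 168.5, 4.0], [682.7, 9.8, 4.0]] 0.19358177947770397
[[651.4, 16.5, 4.0], [627.2, 130.3, 4.0]] 0.20919953311756795
[[680.4, 10.9, 4.0], [654.9, 138.5, 4.0]] 0.19682974164731212
[[647.9 128.9   6. ]
 [664.4  40.5   6. ]] 0.18497018886522143
[[646.5 126.3   6. ]
 [663.9  37.7   6. ]] 0.19379851318480348
```

{"op": "step_arm", "data": {"slide": [[0.35,-1,0],[0.35,-1,0],[0.35,-1,0],[0.35,-1,0],[0.35,-1,0],[0.35,-1,0],[0.35,-1,0],[0.35,-1,0],[0.35,-1,0],[0.35,-1,0],[0.35,-1,0],[0.35,-1,0],[0.35,-1,0],[0.35,-1,0],[0.35,-1,0],[0.35,-1,0],[0.35,-1,0],[0.35,-1,0],[0.35,-1,0],[0.35,-1,0]], "rotation": [[0,0,0.42],[0,0,0.42],[0,0,0.42],[0,0,0.42],[0,0,0.42],[0,0,0.42],[0,0,0.42],[0,0,0.42],[0,0,0.42],[0,0,0.42],[0,0,0.42],[0,0,0.42],[0,0,0.42],[0,0,0.42],[0,0,0.42],[0,0,0.42],[0,0,0.42],[0,0,0.42],[0,0,0.42],[0,0,0.42]], "claw": [0.7,0.7,0.7,0.7,0.7,0.7,0.7,0.7,0.7,0.7,0.7,0.7,0.7,0.7,0.7,0.7,0.7,0.7,0.7,0.7]}}

```text
t: 3.75
position: [401.4, -6.3, 239.6]
tcp_rot: [-1.315, 2.852, -0.001]
wrist_force: [0.4, 0.5, -0.0]
grip_width: 59.8
```

{"op": "step_arm", "data": {"slide": [[0.38,-1,0],[0.38,-1,0],[0.38,-1,0],[0,0,-0.8],[0,0,-0.9],[0,0,-0.9],[0,0,-0.9],[0,0,-0.9],[0,0,-0.9],[0,0,-0.9],[0,0,-0.6],[0,0,-0.3],[0,0,0],[0,0,0]], "rotation": [[0,0,-0.1],[0,0,0],[0,0,0],[0,0,0],[0,0,0],[0,0,0],[0,0,0],[0,0,0],[0,0,0],[0,0,0],[0,0,0],[0,0,0],[0,0,0],[0,0,0]], "claw": [0.7,0.7,0.7,0.7,0.7,0.7,0.7,0.7,0.7,0.7,0.7,0.7,0.7,0.7]}}

```text
t: 5.15
position: [436.0, -95.2, 27.2]
tcp_rot: [-1.292, 2.862, -0.002]
wrist_force: [-0.1, -0.2, -0.6]
grip_width: 59.4
```

Run:
```python
from h import *
print(sensors.observe())
for n in("top","side"):
    im=vision.snapshot(n); c=(130,340,180,440) if n=="top" else (170,330,220,420)
    cv2.imwrite(f"pics/{n}1.png",cv2.resize(im[c[0]:c[1],c[2]:c[3]],None,fx=3,fy=2.8 if n=="top" else 3,interpolation=2))
```

```text
{'t': 5.15, 'joint_positions': array([-3.82033858e-01, -1.43184269e-01,  2.18360666e+00,  3.57721247e-05,
        1.09977771e+00, -2.80097514e+00]), 'qvel': array([ 0.00091802, -0.01315172, -0.01142089, -0.00110456, -0.000659  ,
        0.00037799]), 'effort': array([ 7.82574469e-03, -2.39302844e+01, -3.01822579e+01, -3.91746853e-04,
        2.81207787e-02,  1.95803710e-05]), 'position': array([436.0326379 , -95.21200076,  27.1854792 ]), 'tcp_rot': array([-1.29225919e+00,  2.86242329e+00, -1.54327800e-03]), 'wrist_force': array([-0.07149625, -0.15901466, -0.55021226]), 'ft_torque': array([-0.02225227, -0.0367838 ,  0.02236023]), 'grip_width': 59.39951232225727}
```

View pics/top1.png

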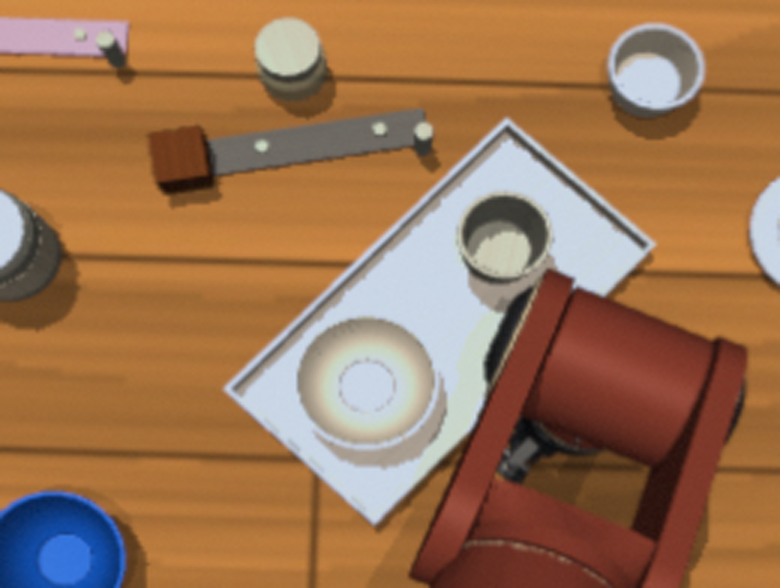

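View pics/side1.png

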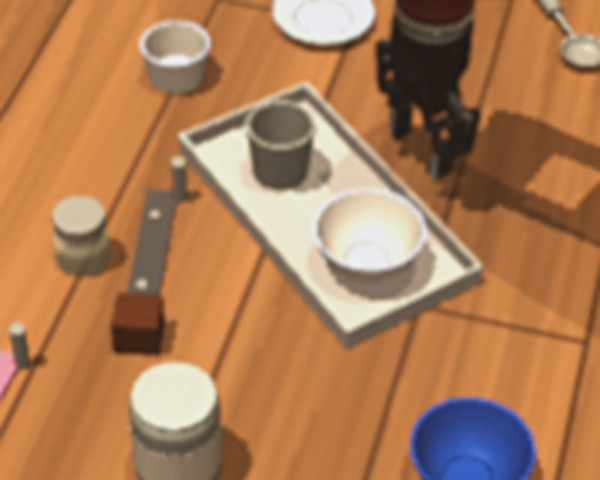

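{"op": "step_arm", "data": {"slide": [[0,0,-0.2],[0,0,-0.2],[0.11,0.125,0],[0.11,0.125,0],[0.11,0.125,0],[0.11,0.125,0],[0,0,0]], "rotation": [[0,0,0],[0,0,0],[0,0,0],[0,0,0],[0,0,0],[0,0,0],[0,0,0]], "claw": [0.7,0.7,0.7,0.7,0.7,0.7,0.7]}}

```text
t: 5.95
position: [449.2, -79.5, 14.5]
tcp_rot: [-1.294, 2.862, -0.0]
wrist_force: [-0.1, 0.6, 0.7]
grip_width: 59.7
```

{"op": "step_arm", "data": {"slide": [[0.07,0.075,0],[0.07,0.075,0],[0.07,0.075,0]], "rotation": [[0,0,0],[0,0,0],[0,0,0]], "claw": [0.7,0.7,0.7]}}

```text
t: 6.25
position: [454.5, -73.7, 14.3]
tcp_rot: [1.292, -2.862, 0.001]
wrist_force: [-3.0, -3.5, 2.2]
grip_width: 59.5
```

{"op": "step_arm", "data": {"slide": [[0.07,0.075,0],[0.07,0.075,0],[0.07,0.075,0]], "rotation": [[0,0,0],[0,0,0],[0,0,0]], "claw": [0.7,0.7,0.7]}}

```text
t: 6.55
position: [461.2, -66.5, 14.3]
tcp_rot: [1.292, -2.863, 0.0]
wrist_force: [-3.5, -3.7, 1.7]
grip_width: 59.8
```

{"op": "step_arm", "data": {"slide": [[0.07,0.075,0],[0.07,0.075,0],[0.07,0.075,0]], "rotation": [[0,0,0],[0,0,0],[0,0,0]], "claw": [0.7,0.7,0.7]}}

```text
t: 6.85
position: [467.4, -59.7, 14.3]
tcp_rot: [1.293, -2.863, 0.0]
wrist_force: [-3.8, -3.6, 2.8]
grip_width: 59.8
```

Run:
```python
from h import *
for n in("top","side"):
    im=vision.snapshot(n); c=(130,340,180,440) if n=="top" else (170,330,220,420)
    cv2.imwrite(f"pics/{n}2.png",cv2.resize(im[c[0]:c[1],c[2]:c[3]],None,fx=3,fy=2.8 if n=="top" else 3,interpolation=2))
```

```text
(no output)
```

View pics/top2.png

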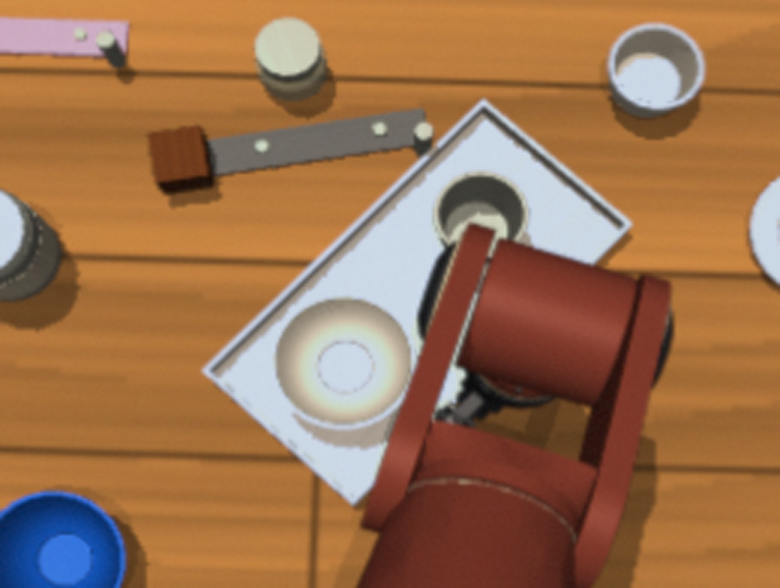

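View pics/side2.png

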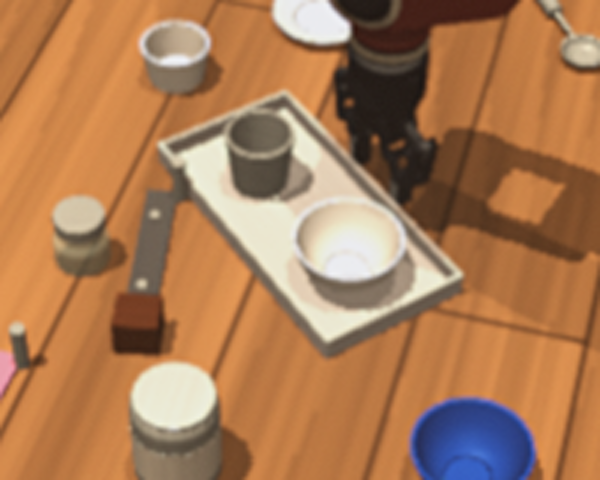

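The tray has translated without turning and is nearly at the pin. I'll creep the last few mm.

{"op": "step_arm", "data": {"slide": [[0.05,0.056,0],[0.05,0.056,0]], "rotation": [[0,0,0],[0,0,0]], "claw": [0.7,0.7]}}

```text
t: 7.15
position: [468.7, -57.9, 14.3]
tcp_rot: [1.292, -2.856, 0.002]
wrist_force: [-15.2, -15.1, 9.2]
grip_width: 59.8
```

{"op": "step_arm", "data": {"slide": [[0.05,0.056,0],[0.05,0.056,0]], "rotation": [[0,0,0],[0,0,0]], "claw": [0.7,0.7]}}

```text
t: 7.35
position: [468.8, -57.4, 14.3]
tcp_rot: [1.288, -2.846, 0.006]
wrist_force: [-27.9, -27.1, 20.0]
grip_width: 59.5
```

The tray is against the pin, but the force climbed to about 39 N without any swing. Pushing straight along the normal at y=80 is self-locking, because friction at the finger cancels the moment about the pin. I'll back off, shift contact toward the +y end, and push along an arc around the pin.

{"op": "step_arm", "data": {"slide": [[-0.22,-0.25,0],[-0.22,-0.25,0],[-0.4,0.36,0],[-0.4,0.36,0],[-0.4,0.36,0],[-0.4,0.36,0],[0,0,0]], "rotation": [[0,0,0],[0,0,0],[0,0,0],[0,0,0],[0,0,0],[0,0,0],[0,0,0]], "claw": [0.7,0.7,0.7,0.7,0.7,0.7,0.7]}}

```text
t: 8.05
position: [410.9, -23.5, 13.6]
tcp_rot: [-1.294, 2.862, 0.002]
wrist_force: [-0.4, 0.8, -0.3]
grip_width: 59.7
```

Run:
```python
from h import *
for n in("top","side"):
    im=vision.snapshot(n); c=(130,340,180,440) if n=="top" else (170,330,220,420)
    cv2.imwrite(f"pics/{n}3.png",cv2.resize(im[c[0]:c[1],c[2]:c[3]],None,fx=3,fy=2.8 if n=="top" else 3,interpolation=2))
```

```text
(no output)
```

View pics/top3.png

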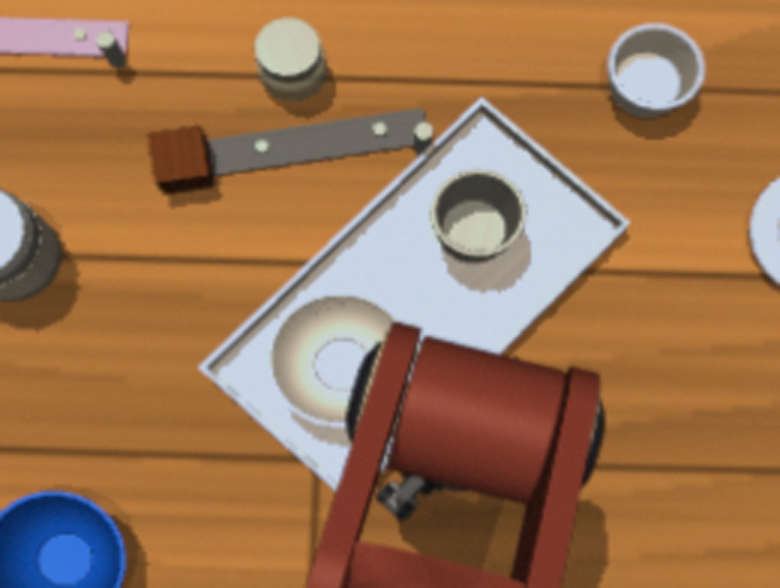

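View pics/side3.png

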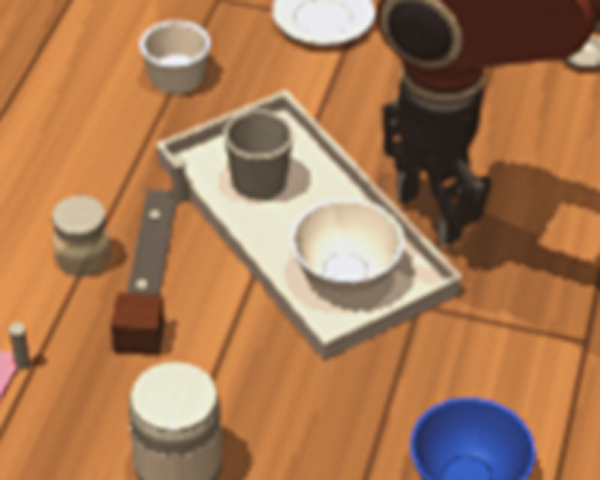

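```bash
cat > arc.py <<'E'
import numpy as np,sys
def P(psi,D=167,Y=159,pin=(649,6)):
    n=np.array([np.cos(psi),np.sin(psi)]);t=np.array([-n[1],n[0]]);return np.array(pin)-D*n+Y*t
if __name__=="__main__":
    ps=.849-0.02793*np.arange(0,24)
    X=np.array([P(p) for p in ps]);print(X[0],X[-1],ps[-1])
    print((np.diff(X,axis=0)/30).round(2).tolist())
E
python3 arc.py
```

```text
[419.30881855 -14.29682647] [452.93399438 127.35947199] 0.20660999999999996
[[-0.02, 0.21], [-0.01, 0.21], [-0.0, 0.21], [0.0, 0.21], [0.01, 0.21], [0.01, 0.21], [0.02, 0.21], [0.03, 0.21], [0.03, 0.21], [0.04, 0.21], [0.04, 0.21], [0.05, 0.21], [0.06, 0.21], [0.06, 0.21], [0.07, 0.2], [0.07, 0.2], [0.08, 0.2], [0.08, 0.2], [0.09, 0.2], [0.09, 0.19], [0.1, 0.19], [0.11, 0.19], [0.11, 0.18]]
```

{"op": "step_arm", "data": {"slide": [[0.14,0.15,0],[0.14,0.16,0],[-0.02,0.21,0],[-0.01,0.21,0],[0,0.21,0],[0,0.21,0]], "rotation": [[0,0,0],[0,0,0],[0,0,-0.2],[0,0,-0.2],[0,0,-0.2],[0,0,-0.2]], "claw": [0.7,0.7,0.7,0.7,0.7,0.7]}}

```text
t: 8.75
position: [420.7, 9.3, 14.6]
tcp_rot: [1.129, -2.932, 0.003]
wrist_force: [-0.7, -3.8, 0.5]
grip_width: 59.9
```

Run:
```python
from h import *
for n in("top","side"):
    im=vision.snapshot(n); c=(130,340,180,440) if n=="top" else (170,330,220,420)
    cv2.imwrite(f"pics/{n}4.png",cv2.resize(im[c[0]:c[1],c[2]:c[3]],None,fx=3,fy=2.8 if n=="top" else 3,interpolation=2))
```

```text
(no output)
```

View pics/top4.png

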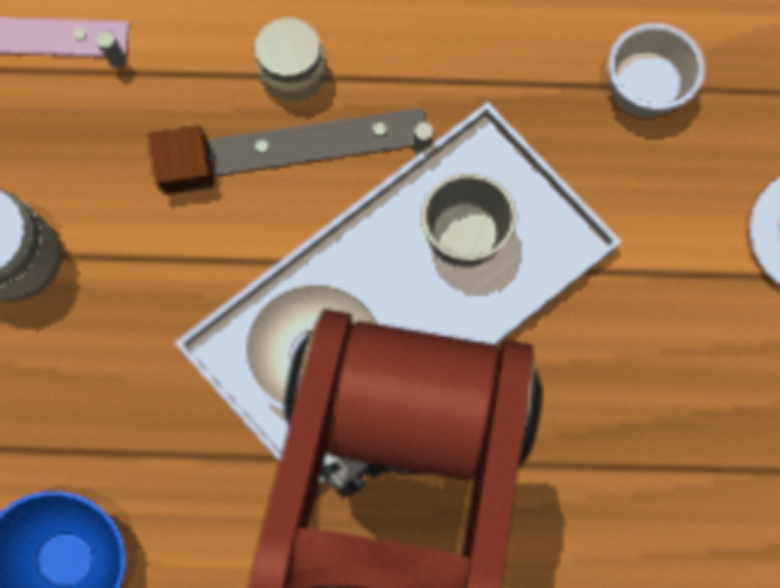

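View pics/side4.png

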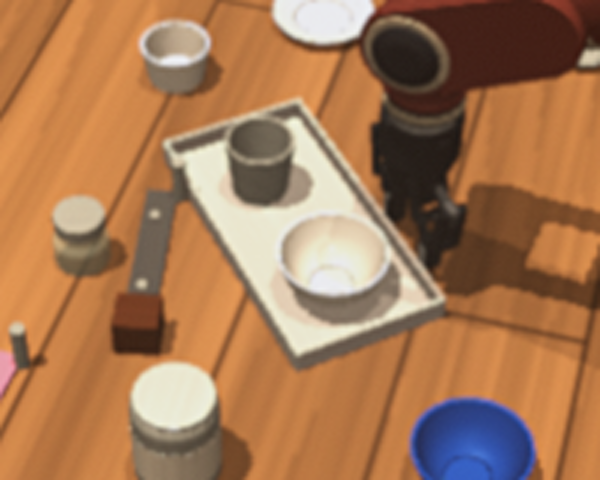

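It swings around the pin at about 4 N. Continuing the arc.

{"op": "step_arm", "data": {"slide": [[0.01,0.21,0],[0.01,0.21,0],[0.02,0.21,0],[0.03,0.21,0],[0.03,0.21,0]], "rotation": [[0,0,-0.2],[0,0,-0.2],[0,0,-0.2],[0,0,-0.2],[0,0,-0.2]], "claw": [0.7,0.7,0.7,0.7,0.7]}}

```text
t: 9.35
position: [423.0, 40.9, 14.2]
tcp_rot: [0.923, -3.002, 0.001]
wrist_force: [-0.5, -2.8, -0.9]
grip_width: 59.9
```

{"op": "step_arm", "data": {"slide": [[0.04,0.21,0],[0.04,0.21,0],[0.05,0.21,0],[0.06,0.21,0],[0.06,0.21,0]], "rotation": [[0,0,-0.2],[0,0,-0.2],[0,0,-0.2],[0,0,-0.2],[0,0,-0.2]], "claw": [0.7,0.7,0.7,0.7,0.7]}}

```text
t: 9.85
position: [430.2, 72.5, 14.0]
tcp_rot: [0.711, -3.059, 0.001]
wrist_force: [-1.8, -2.8, 0.8]
grip_width: 59.6
```

Run:
```python
from h import *
for n in("top","side"):
    im=vision.snapshot(n); c=(130,340,180,440) if n=="top" else (170,330,220,420)
    cv2.imwrite(f"pics/{n}5.png",cv2.resize(im[c[0]:c[1],c[2]:c[3]],None,fx=3,fy=2.8 if n=="top" else 3,interpolation=2))
```

```text
(no output)
```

View pics/top5.png

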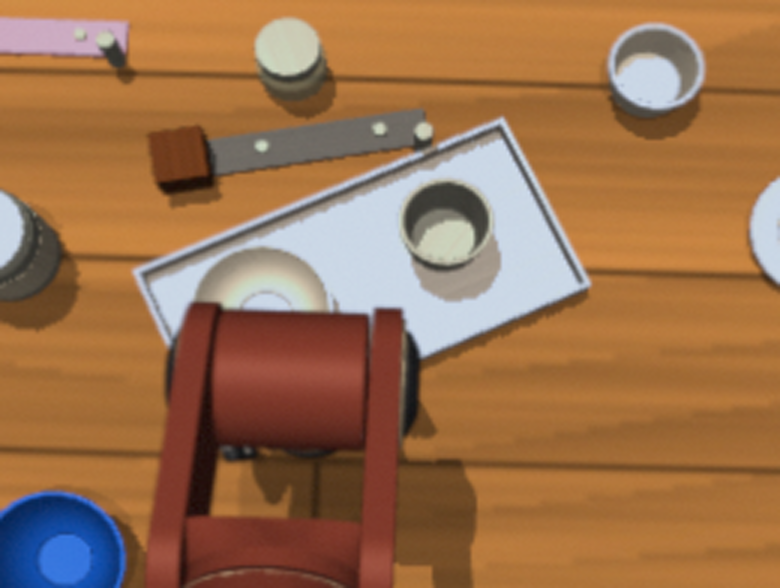

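View pics/side5.png

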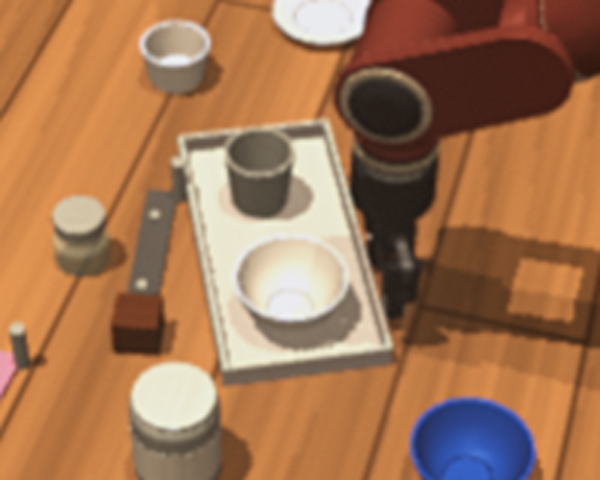

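{"op": "step_arm", "data": {"slide": [[0.07,0.2,0],[0.07,0.2,0],[0.08,0.2,0],[0.08,0.2,0],[0.09,0.2,0]], "rotation": [[0,0,-0.2],[0,0,-0.2],[0,0,-0.2],[0,0,-0.2],[0,0,-0.2]], "claw": [0.7,0.7,0.7,0.7,0.7]}}

```text
t: 10.45
position: [441.6, 102.4, 13.9]
tcp_rot: [0.496, -3.1, 0.001]
wrist_force: [-1.8, -2.3, 0.9]
grip_width: 59.5
```

{"op": "step_arm", "data": {"slide": [[0.09,0.19,0],[0.1,0.19,0]], "rotation": [[0,0,-0.2],[0,0,-0.2]], "claw": [0.7,0.7]}}

```text
t: 10.65
position: [447.2, 113.8, 13.8]
tcp_rot: [0.409, -3.113, 0.001]
wrist_force: [-2.3, -2.2, -0.2]
grip_width: 59.6
```

Run:
```python
from h import *
for n in("top","side"):
    im=vision.snapshot(n); c=(130,340,180,440) if n=="top" else (170,330,220,420)
    cv2.imwrite(f"pics/{n}6.png",cv2.resize(im[c[0]:c[1],c[2]:c[3]],None,fx=3,fy=2.8 if n=="top" else 3,interpolation=2))
```

```text
(no output)
```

View pics/top6.png

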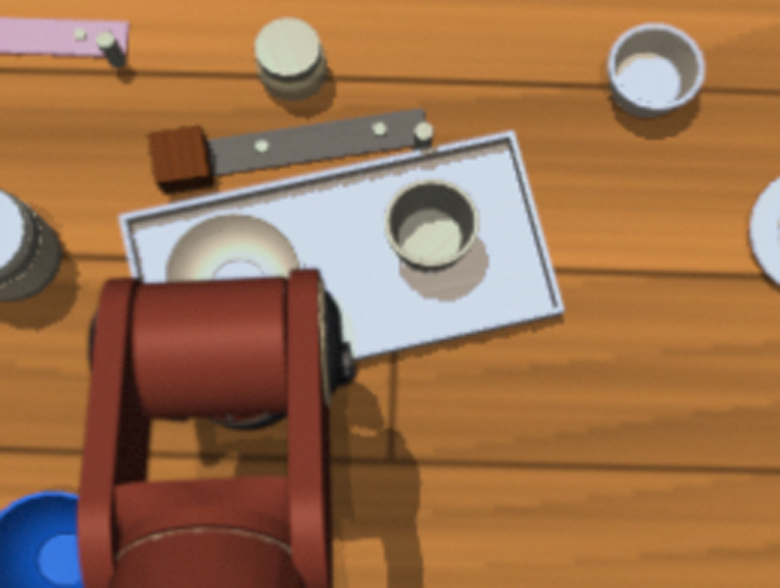

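View pics/side6.png

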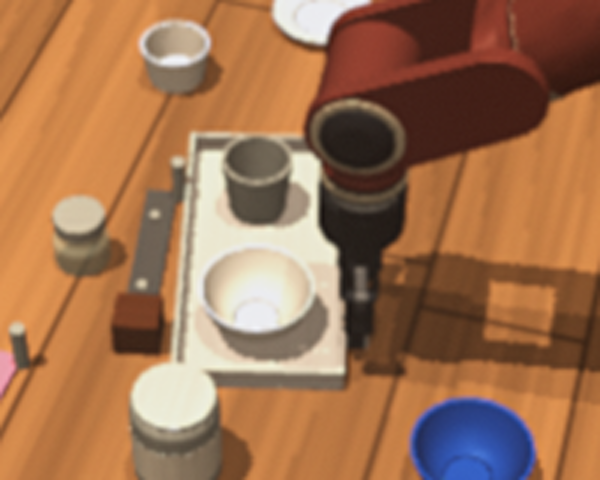

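{"op": "step_arm", "data": {"slide": [[0.11,0.18,0],[0.11,0.18,0]], "rotation": [[0,0,-0.2],[0,0,-0.2]], "claw": [0.7,0.7]}}

```text
t: 10.95
position: [453.7, 124.4, 13.9]
tcp_rot: [0.323, -3.123, 0.001]
wrist_force: [-1.4, -1.9, 0.2]
grip_width: 59.9
```

{"op": "step_arm", "data": {"slide": [[0.07,0.05,0],[0.07,0.03,0]], "rotation": [[0,0,-0.08],[0,0,0]], "claw": [0.7,0.7]}}

```text
t: 11.15
position: [455.8, 126.4, 13.7]
tcp_rot: [0.306, -3.118, 0.002]
wrist_force: [-15.7, -5.4, 10.8]
grip_width: 59.7
```

{"op": "step_arm", "data": {"slide": [[-0.25,-0.05,0],[-0.25,-0.05,0],[0.12,-0.58,0],[0.12,-0.58,0],[0.12,-0.58,0],[0.12,-0.58,0],[0,0,0]], "rotation": [[0,0,0],[0,0,0],[0,0,0],[0,0,0],[0,0,0],[0,0,0],[0,0,0]], "claw": [0.7,0.7,0.7,0.7,0.7,0.7,0.7]}}

```text
t: 11.85
position: [458.5, 53.4, 14.8]
tcp_rot: [-0.302, 3.125, -0.0]
wrist_force: [-1.1, -0.3, 1.1]
grip_width: 59.8
```

Run:
```python
from h import *
for n in("top","side"):
    im=vision.snapshot(n); c=(130,340,180,440) if n=="top" else (170,330,220,420)
    cv2.imwrite(f"pics/{n}7r.png",im)
    cv2.imwrite(f"pics/{n}7.png",cv2.resize(im[c[0]:c[1],c[2]:c[3]],None,fx=3,fy=2.8 if n=="top" else 3,interpolation=2))
```

```text
(no output)
```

View pics/top7.png

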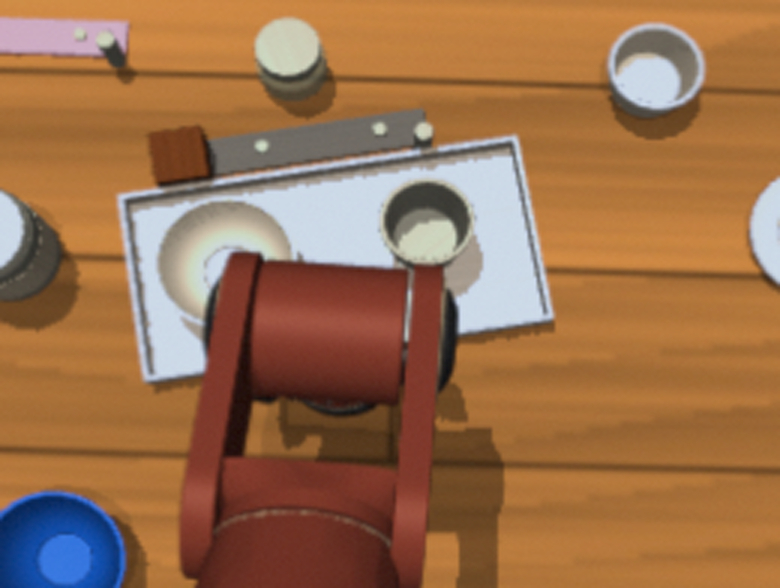

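View pics/side7.png

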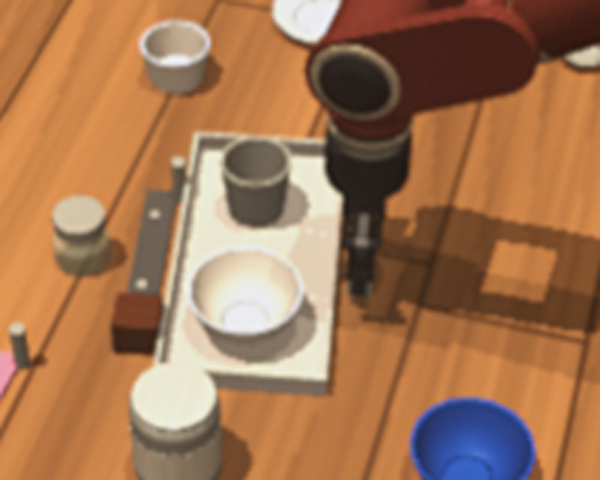

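{"op": "step_arm", "data": {"slide": [[0.13,-0.22,0],[0.13,0,0],[0.09,0.02,0],[0.06,0.01,0]], "rotation": [[0,0,0],[0,0,0],[0,0,0],[0,0,0]], "claw": [0.7,0.7,0.7,0.7]}}

```text
t: 12.35
position: [470.5, 49.3, 14.3]
tcp_rot: [-0.306, 3.126, 0.0]
wrist_force: [-0.4, 0.3, 0.1]
grip_width: 59.4
```

{"op": "step_arm", "data": {"slide": [[0.06,0.01,0],[0,0,0]], "rotation": [[0,0,0],[0,0,0]], "claw": [0.7,0.7]}}

```text
t: 12.55
position: [470.9, 49.4, 14.0]
tcp_rot: [0.306, -3.123, 0.0]
wrist_force: [-5.7, -1.2, 4.4]
grip_width: 59.6
```

{"op": "step_arm", "data": {"slide": [[0.06,0.01,0],[0,0,0]], "rotation": [[0,0,0],[0,0,0]], "claw": [0.7,0.7]}}

```text
t: 12.75
position: [470.9, 49.4, 13.6]
tcp_rot: [0.305, -3.118, 0.0]
wrist_force: [-10.6, -3.0, 7.7]
grip_width: 59.6
```

{"op": "step_arm", "data": {"slide": [[0.06,0.01,0],[0,0,0]], "rotation": [[0,0,0],[0,0,0]], "claw": [0.7,0.7]}}

```text
t: 12.95
position: [471.0, 49.4, 13.1]
tcp_rot: [0.305, -3.114, 0.001]
wrist_force: [-16.4, -4.2, 12.1]
grip_width: 59.7
```

TCP-to-pin normal distances agree: 166.7 mm at first pin contact, 166.2 now, 166.1 at the block. That means the tray is flush on both. Retracting clear and checking.

{"op": "step_arm", "data": {"slide": [[-0.3,-0.06,0],[-0.6,-0.12,0],[-0.6,-0.12,0],[0,0,1],[0,0,1],[0,0,1],[0,0,1],[-0.3,-1,1],[-0.3,-1,1],[0,-1,0.5],[0,-1,0],[0,-1,0],[0,-1,0],[0,-1,0],[0,-1,0],[0,-1,0],[0,-1,0],[0,0,0]], "rotation": [[0,0,0],[0,0,0],[0,0,0],[0,0,0],[0,0,0],[0,0,0],[0,0,0],[0,0,0],[0,0,0],[0,0,0],[0,0,0],[0,0,0],[0,0,0],[0,0,0],[0,0,0],[0,0,0],[0,0,0],[0,0,0]], "claw": [0.7,0.7,0.7,0.7,0.7,0.7,0.7,0.7,0.7,0.7,0.7,0.7,0.7,0.7,0.7,0.7,0.7,0.7]}}

```text
t: 14.75
position: [412.5, -261.7, 209.4]
tcp_rot: [-0.3, 3.126, -0.002]
wrist_force: [0.1, 1.1, -0.3]
grip_width: 59.9
```

Run:
```python
from h import *
for n in("top","side"):
    im=vision.snapshot(n)
    cv2.imwrite(f"pics/{n}8r.png",im)
    c=(160,280,210,380) if n=="top" else (200,310,240,340)
    cv2.imwrite(f"pics/{n}8.png",cv2.resize(im[c[0]:c[1],c[2]:c[3]],None,fx=4.5,fy=4.5,interpolation=2))
    for t in("bowl","cup"):
        for d in vision.pinpoint(n,t)[:1]: print(n,t,d['p'],px2w(n,np.array(d['centre'])*[640,480],4)[0].round(1))
print(sensors.observe()['t'])
```

```text
top bowl 0.9 [322.6 252.3   4. ]
top cup 0.97 [574.3   3.6   4. ]
side bowl 0.8 [535.9 145.4   4. ]
side cup 0.65 [641.4  14.8   4. ]
15.05
```

View pics/top8.png

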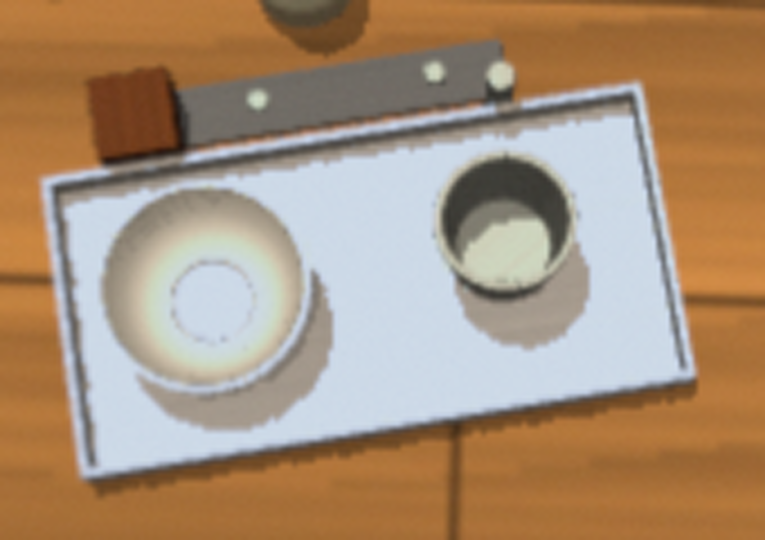

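View pics/side8.png

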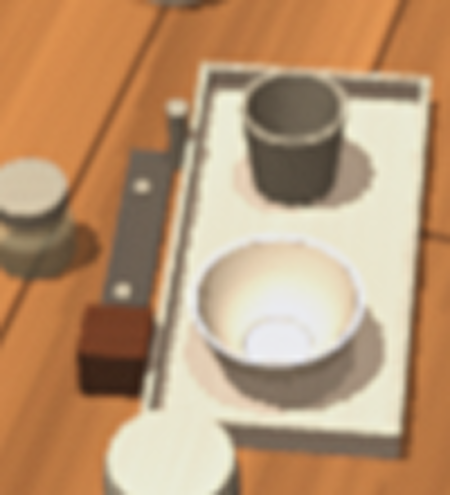

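Run:
```python
from h import *
from scipy.optimize import least_squares
def T(x,y,a,pts):
    pts=np.array(pts,float);c,s=np.cos(a),np.sin(a)
    return np.c_[x+c*pts[:,0]-s*pts[:,1],y+s*pts[:,0]+c*pts[:,1],pts[:,2]]
tl=[(0,-70,24),(-150,-70,24),(-150,230,24),(0,230,24)]
top=np.array([(641,84),(694,378),(86,475),(43,181)])/4.5+[210,160]-.4
sd=np.array([(203,66),(430,78),(405,437)])/4.5+[240,200]-.4
for w1,w2 in((1,1),(1,0),(0,1)):
    f=lambda p:np.r_[w1*(w2px("top",T(*p,tl))-top).ravel(),w2*(w2px("side",T(*p,tl[:3]))-sd).ravel()]
    s=least_squares(f,[640,20,0.2]);print(s.x.round(3),s.fun.round(1))
    x,y,a=s.x; c,q=np.cos(a),np.sin(a)
    inv=lambda p:np.array([c*(p[0]-x)+q*(p[1]-y),-q*(p[0]-x)+c*(p[1]-y)]).round(1)
    for ph in(.195,):
        st=np.array([649,6])+[-7*np.cos(ph)-180*np.sin(ph),-7*np.sin(ph)+180*np.cos(ph)]
        print(" pin",inv((649,6)),"stop",inv(st),"stop meas",inv((602.7,177.5)),"bowl side",inv((535.9,145.4)),"cup top",inv((574.3,3.6)))
# bowl/cup from rims, top view
b=px2w("top",np.array([204,287])/4.5+[210,160]-.4,52)[0];k=px2w("top",np.array([505,223])/4.5+[210,160]-.4,69)[0]
print("bowl",inv(b),"cup",inv(k))
```

```text
[6.4248e+02 5.4020e+00 1.9700e-01] [ 0.  -0.   0.6  0.1 -0.7  1.2 -0.2 -0.1 -0.2 -0.6 -0.1 -0.  -1.1 -0.4]
 pin [ 6.5 -0.7] stop [-1.000e-01  1.793e+02] stop meas [ -5.3 176.6] bowl side [-77.1 158.1] cup top [-67.2  11.6]
[6.43073e+02 5.08300e+00 1.95000e-01] [ 0.2 -0.2  0.6 -0.1 -0.7  0.7 -0.1 -0.5 -0.  -0.  -0.  -0.  -0.  -0. ]
 pin [ 6.  -0.2] stop [ -1.1 179.8] stop meas [ -6.3 177. ] bowl side [-78.  158.4] cup top [-67.8  11.8]
[6.40969e+02 7.19300e+00 2.05000e-01] [-0.   0.   0.   0.  -0.   0.  -0.   0.  -0.1 -0.1  0.   0.2  0.  -0.1]
 pin [ 7.6 -2.8] stop [  2.4 177.3] stop meas [ -2.8 174.5] bowl side [-74.7 156.7] cup top [-66.   10.1]
bowl [-69.6 154.7] cup [-67.5   9.9]
```

Run:
```python
from station import bot
print(bot.job_done())
```

```text
the job is handed in; nothing more can be done
None
```

The tray now lies flush along both the steel pin and the dark wooden stop block. I handed the job in at about 15 s of the 45 s allowed; no verdict was reported.

**What I did:** I pushed the tray's back rim with both fingers until its long side met the pin, still about 0.65 rad askew. Then I pushed nearer the far end, along an arc, so it swung round the pin onto the block. Last, I pressed once in the middle at about 17 N to seat both contacts, and pulled the arm clear.

**Last checks:**
- **Tray against the fixture:** Fitting the tray corners from both cameras put the pin axis at x = 6.5 mm in the tray frame (7 is contact). The stop face came out at about x = 0 mm. The headings were 0.197 rad for the tray and 0.195 rad for the fixture. Arm positions at the contacts agreed to within 1 mm.
- **Load:** The bowl and cup stand upright, about 2 to 6 mm from their spots.
- **Bystanders:** I saw none of them shift in the pictures, but I did not measure their final positions.

**What failed or disagreed:**
- **Jam:** The first push after pin contact jammed at about 39 N horizontally, about 44 N in all. I backed off and changed the contact point and direction.
- **Stop face:** A direct, coarse reading of the block's face was 3 to 6 mm off the value from the fixture's angle. I trusted the angle, because the arm contacts agreed with it.
- **Networks:** Some final network reports were wrong. The top camera picked the blue bowl for "bowl", and the side camera's cup position was off by several centimetres. I used the rim positions in the picture instead.

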